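# Move the tools from the grey rack to the green rack in the same order

### The job

Move the four tools from the grey rack to the green rack, one in each bay, in the same order counted from the blue ends: the tool nearest the grey rack's blue end goes in the bay nearest the green rack's blue end, and so on. Lay each tool straight across both rails between its dividers, with the middle of its handle (or of the level's bar) midway between the two rails, either way round, and leave all four lying still.

Things in the scene. Friction and masses are not known exactly. Their poses are not given: they have to be found in the camera images.
- yellow_screwdriver_mid (a point): screwdriver with a fluted yellow handle (93 long, 29 mm thick) and thin steel shaft (radius 3.6, 100 mm long), 193 mm long overall; loose, 60 to 300 g. Point: where to grip, mid-handle (mid-bar), half-way up, 14.5 mm above the rail tops as it lies. x along the tool, z up: the shaft's tip is 146 mm along +x, the butt of the handle 46 mm along -x. Starts across both rails in a bay of the grey rack.
- black_screwdriver_mid (a point): screwdriver with a fluted black handle (93 long, 29 mm thick) and thin steel shaft (75 mm long), 168 mm long overall; loose, 60 to 300 g. Point: where to grip, mid-handle (mid-bar), half-way up, 14.5 mm above the rail tops as it lies. x along the tool, z up: the shaft's tip is 121 mm along +x, the butt of the handle 46 mm along -x. Starts across both rails in a bay of the grey rack.
- dibber_mid (a point): turned wooden dibber with a grey steel point, round, up to 33 mm thick, 196 mm long; loose, 60 to 300 g. Point: where to grip, mid-handle (mid-bar), half-way up, 16.5 mm above the rail tops as it lies. x along the tool, z up: the point is 133 mm along +x, the butt 63 mm along -x. Starts across both rails in a bay of the grey rack.
- spirit_level_mid (a point): short red spirit level, a straight bar 237 long, 23 wide, 41 mm high; loose, 60 to 300 g. Point: where to grip, mid-handle (mid-bar), half-way up, 20.5 mm above the rail tops as it lies. x along the tool, z up: it reaches 118 mm either way along x. Starts across both rails in a bay of the grey rack.
- grey_rack: grey rack, fixed; origin on the bench under its middle. Two grey rails along y (10 thick, at x = -35 and +35 mm, tops 30 mm up, open space between). Dividers 20 wide, tops 48 mm up, at y = -144, -72, 0, 72, 144 make 4 bays centred at y = -108, -36, 36, 108. The +y end (left) is blue, so its first bay is at y = +108. A ledge at x = -82, 18 mm up. A tool in each bay.
- green_rack: green rack, fixed; origin on the bench under its middle. Two green rails along y (10 thick, at x = -35 and +35 mm, tops 30 mm up, open space between). Dividers 20 wide, tops 48 mm up, at y = -144, -72, 0, 72, 144 make 4 bays centred at y = -108, -36, 36, 108. The -y end (right) is blue, so its first bay is at y = -108. A ledge at x = -82, 18 mm up. Empty at start.
- yellow_label: flat yellow label, 18 x 52 x 3 mm, fixed on the grey rack's ledge in front (82 mm to -x) of the middle of the bay in which the yellow screwdriver lies at the start; origin under its centre. It stays there and so shows where that tool came from.
- black_label: flat black label, 18 x 52 x 3 mm, fixed on the grey rack's ledge in front (82 mm to -x) of the middle of the bay in which the black screwdriver lies at the start; origin under its centre. It stays there and so shows where that tool came from.
- brown_label: flat brown label, 18 x 52 x 3 mm, fixed on the grey rack's ledge in front (82 mm to -x) of the middle of the bay in which the dibber lies at the start; origin under its centre. It stays there and so shows where that tool came from.
- red_label: flat red label, 18 x 52 x 3 mm, fixed on the grey rack's ledge in front (82 mm to -x) of the middle of the bay in which the spirit level lies at the start; origin under its centre. It stays there and so shows where that tool came from.

How it is judged:
At the end, for the whole second after the job is handed in: Each tool lies still on both green rails, in the bay with the same number from the blue end as its own labelled grey bay: grip point within 20 mm of the bay's middle across and along, 36 to 57 mm above the bench, within 0.25 rad of square to the rails, either way round (((y of yellow_label in the frame of grey_rack between 0.078 and 0.138 m and y of yellow_screwdriver_mid in the frame of green_rack between -0.128 and -0.088 m) or (y of yellow_label in the frame of grey_rack between 0.006 and 0.066 m and y of yellow_screwdriver_mid in the frame of green_rack between -0.056 and -0.016 m) or (y of yellow_label in the frame of grey_rack between -0.066 and -0.006 m and y of yellow_screwdriver_mid in the frame of green_rack between 0.016 and 0.056 m) or (y of yellow_label in the frame of grey_rack between -0.138 and -0.078 m and y of yellow_screwdriver_mid in the frame of green_rack between 0.088 and 0.128 m)) and x of yellow_screwdriver_mid in the frame of green_rack between -0.02 and 0.02 m and z of yellow_screwdriver_mid in the frame of green_rack between 0.036 and 0.057 m and angle between the x axis of each of yellow_screwdriver_mid, black_screwdriver_mid, dibber_mid, spirit_level_mid and the x axis of green_rack, either way round below 0.25 rad and linear speed of each of yellow_screwdriver, black_screwdriver, dibber, spirit_level below 0.02 m/s and ((y of black_label in the frame of grey_rack between 0.078 and 0.138 m and y of black_screwdriver_mid in the frame of green_rack between -0.128 and -0.088 m) or (y of black_label in the frame of grey_rack between 0.006 and 0.066 m and y of black_screwdriver_mid in the frame of green_rack between -0.056 and -0.016 m) or (y of black_label in the frame of grey_rack between -0.066 and -0.006 m and y of black_screwdriver_mid in the frame of green_rack between 0.016 and 0.056 m) or (y of black_label in the frame of grey_rack between -0.138 and -0.078 m and y of black_screwdriver_mid in the frame of green_rack between 0.088 and 0.128 m)) and x of black_screwdriver_mid in the frame of green_rack between -0.02 and 0.02 m and z of black_screwdriver_mid in the frame of green_rack between 0.036 and 0.057 m and ((y of brown_label in the frame of grey_rack between 0.078 and 0.138 m and y of dibber_mid in the frame of green_rack between -0.128 and -0.088 m) or (y of brown_label in the frame of grey_rack between 0.006 and 0.066 m and y of dibber_mid in the frame of green_rack between -0.056 and -0.016 m) or (y of brown_label in the frame of grey_rack between -0.066 and -0.006 m and y of dibber_mid in the frame of green_rack between 0.016 and 0.056 m) or (y of brown_label in the frame of grey_rack between -0.138 and -0.078 m and y of dibber_mid in the frame of green_rack between 0.088 and 0.128 m)) and x of dibber_mid in the frame of green_rack between -0.02 and 0.02 m and z of dibber_mid in the frame of green_rack between 0.036 and 0.057 m and ((y of red_label in the frame of grey_rack between 0.078 and 0.138 m and y of spirit_level_mid in the frame of green_rack between -0.128 and -0.088 m) or (y of red_label in the frame of grey_rack between 0.006 and 0.066 m and y of spirit_level_mid in the frame of green_rack between -0.056 and -0.016 m) or (y of red_label in the frame of grey_rack between -0.066 and -0.006 m and y of spirit_level_mid in the frame of green_rack between 0.016 and 0.056 m) or (y of red_label in the frame of grey_rack between -0.138 and -0.078 m and y of spirit_level_mid in the frame of green_rack between 0.088 and 0.128 m)) and x of spirit_level_mid in the frame of green_rack between -0.02 and 0.02 m and z of spirit_level_mid in the frame of green_rack between 0.036 and 0.057 m); the robot touches nothing.
It also fails if it takes over 99 s, if anything falls off the work surface, if the arm or the gripper's body presses on something with over 40 N, if the wrist force passes 120 N, or if a joint passes its speed limit or range.

### The arm

A 6-joint arm with a two-finger parallel gripper is mounted at the origin on a cart in front of the work surface, level with it; the furniture and walls round the work are solid. World frame = base frame: x ahead of the robot, y to its left, z up, the work surface at z = 0. Lengths are in m, angles in rad, forces in N, time in s.
With the tool pointing down it reaches from about 0.35 to 0.775 m from the base axis. Payload 7.3 kg.
Tool frame: the origin (TCP) lies at the very end of the fingers, on their centre line; the grasp point (between the pads) lies 19 mm behind it; z points along the fingers, y is the line along which they close (so a half turn about z gives the same grasp; the last joint's range is limited). The gripper opens to 92 mm and grips with 3 to 60 N. Pads are 19 mm wide; open, the fingers measure 130 mm over their backs; the gripper's body (75 mm by 190 mm) begins 47 mm behind the grasp point.
Start: joints at [-1.322, 0.342, 1.524, -0, 1.275, -0.146], TCP at [0.202, -0.485, 0.197] pointing down, gripper open.
Joint ranges: [-2.53, 2.53], [-0.77, 2.02], [0.04, 2.7], [-1, 4.14], [0.28, 2.66], [-3.11, 3.11]. Speed limits (rad/s): [2.57, 2.57, 3.14, 3.14, 3.14, 3.14].

### API

Orientations are given as [roll, pitch, yaw] about the fixed x, y, z axes, in that order (R = Rz(yaw) Ry(pitch) Rx(roll)).
In Python, from cell import robot, read_camera, get_calibration gives the robot as it stands. The module is installed in compiled form; this text tells all that it offers.
- The arm moves only by the tool send_rows, never from a script. Its argument "plan" is a list of rows, each a list of 2 entries, a list of its own where there are three numbers: the shift along the tool's x, y, z as a fraction of full scale, then the turn, a rotation vector about the tool's x, y, z as a fraction of full scale. A call has exactly 10 rows; each row shifts and turns the commanded pose from where the row before left it, along the tool's axes as they then stand; what a row does not reach is not made up. Full scale, the value 1, is 0.025 m for a shift and 90 degrees for a turn. A row lasts 1/8 s, in which the tool goes at most 62.5 mm and 10.7 degrees, less where a joint would pass 70% of its speed; a pose out of reach is approached as far as the arm can. A call with a number of a shift or a turn outside -1 to 1 is refused whole. A call with a gripper value outside its range is refused whole. "gripper" is the opening, from -1 (shut) to 1 (fully open), so that 0 is half open, set as the call begins (left out, the last holds). The fingers move at their own pace and stop on an object; "force" is the grip in N (left out, the last holds). Time passes only in rows, so rows that do not move let the fingers close, or fill a call up. It gives the time, the measured TCP pose, the force, the opening and the grip force at its end, in the units of the state.
- robot.observe(): the state, without advancing time (a new reading comes with each control period).
- read_camera(name): name is "scene" or "side" or "wrist"; returns (picture, depth): 384x512x3 uint8, blue, green, red; 384x512 float32, m along the optical axis (not along the pixel's ray), 0 where there is no reading.
- get_calibration(name): a dict with "intrinsics" (3x3 intrinsics, pixels), "rvec" (rotation vector, rad) and "tvec" (3), from world to camera coordinates, as OpenCV has them. Camera axes: x right, y down, z forward; pixel columns grow to the right and rows downward; lengths in m; the calibration is good to about 2 mm. A picture is of the moment at which its call begins: read the wrist's pose just before it. get_calibration takes no time and is no camera call; for the wrist camera it gives the pose at the moment of the call.
- robot.hand_in(): hands the job in; it is judged then, once.
The state is a dict: "time": time; "qpos": joint angles; "qvel": joint speeds; "joint_efforts": joint torques, N m; "tool_pos": TCP position; "tool_rot": TCP orientation; "contact_force": force on the tool from outside, world axes, zero at the start; "torque": the same for the moment, N m; "opening": finger opening in m; "grip_force": force on a finger pad.
Only numpy, scipy, OpenCV 4.12 (cv2) and the standard library are available. Lean on these libraries where they do the work, as an engineer would, in place of code of your own. Each camera call takes 0.05 s, during which the arm holds its last target. There are 200 camera calls.

## Working session

There is one attempt and no reset: what is moved stays moved. The work goes in short steps, Python scripts to look and compute and a tool call to move; the robot and the scene stay as the last step left them, time stands still between calls to the robot, and variables do not carry over. Pictures are saved under pics/ and viewed, at most 14 in all, crops included, and the job is handed in when it is done.

Besides the shell and the picture viewer there is one more tool, called after ">>>" as name([rows], argument=value, ...), one row to a line, values as JSON. send_rows: Moves the arm, as the interface text tells. Shift numbers are shares of 0.025 m and turn numbers shares of 90 degrees, none past 1 either way. Its arguments: {"type":"object","properties":{"plan":{"type":"array"},"gripper":{"type":"number"},"force":{"type":"number"}},"required":["plan"]}

```bash
mkdir -p pics; cat > h.py <<'E'
import numpy as np, cv2
from cell import robot, read_camera, get_calibration
def cal(n):
    c=get_calibration(n); return np.array(c["intrinsics"]),cv2.Rodrigues(np.array(c["rvec"],float))[0],np.array(c["tvec"],float).ravel()
def onplane(c,uv,z):
    K,R,t=c; uv=np.atleast_2d(uv).astype(float)
    d=np.c_[uv,np.ones(len(uv))]@np.linalg.inv(K).T@R; o=-R.T@t
    return o+d*((z-o[2])/d[:,2])[:,None]
def cloud(c,D):
    K,R,t=c; v,u=np.mgrid[:D.shape[0],:D.shape[1]]
    p=np.stack([u,v,np.ones_like(u)],-1)@np.linalg.inv(K).T*D[...,None]
    return (p-t)@R
E
python3 - <<'E'
from h import *
s=robot.observe(); print(s)
ims=[]
for n in("scene","side"):
    c=cal(n); im,D=read_camera(n); np.savez(f"{n}.npz",im=im,D=D,K=c[0],R=c[1],t=c[2]); cv2.imwrite(f"pics/{n}0.png",im); print(n,-c[1].T@c[2],(D>0).mean())
E
```

```text
{'time': 0.0, 'qpos': array([-1.32202016e+00,  3.42715627e-01,  1.52498714e+00,  1.13710454e-05,
        1.27537481e+00, -1.45999311e-01]), 'qvel': array([-0.00038007,  0.00027675, -0.00133285,  0.00219903, -0.00012673,
        0.0022382 ]), 'joint_efforts': array([-2.56800176e-04, -4.31243527e+01, -2.44215167e+01,  7.18415016e-02,
        5.61663124e-02, -1.28603292e-04]), 'tool_pos': array([ 0.2018331 , -0.48418794,  0.1963591 ]), 'tool_rot': array([-3.14012511e+00, -2.26786229e-04,  3.94771993e-01]), 'contact_force': array([ 1.42442264, -0.74041475,  0.59668792]), 'torque': array([ 0.03778545,  0.00872045, -0.0055675 ]), 'grip_force': 0.0, 'opening': 0.09185987073434931}
scene [ 0.02925996 -0.94249645  0.74316748] 0.9961039225260416
side [0.7514683  0.50022427 0.84211166] 0.9960988362630209
```

View pics/scene0.png

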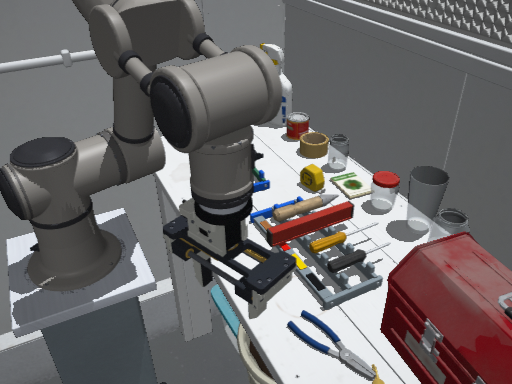

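View pics/side0.png

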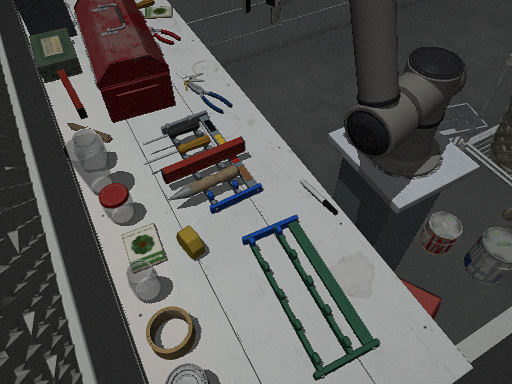

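The scene view shows the grey rack around (310,245), its tools running away from the robot. The side view shows the grey rack at (205,155), blue end at (237,197), and from that end dibber, level, yellow, black. The green rack is at (310,300), with its blue end at (270,230). Next I'll measure both racks and the tools.

```bash
cat > m.py <<'E'
from h import *
f=np.load("side.npz"); im,D=f["im"],f["D"]; c=(f["K"],f["R"],f["t"]); P=cloud(c,D)
hsv=cv2.cvtColor(im,cv2.COLOR_BGR2HSV); H,S,V=[hsv[...,i].astype(int) for i in range(3)]
X,Y,Z=P[...,0],P[...,1],P[...,2]; ok=(D>0)&(X>.3)&(X<.95)&(abs(Y)<.75)
bench=ok&(abs(Z)<.01); print("bench z",np.median(Z[bench]))
def rep(n,m):
    m=cv2.morphologyEx(m.astype(np.uint8),cv2.MORPH_OPEN,np.ones((2,2)))
    k,l,st,_=cv2.connectedComponentsWithStats(m)
    for i in range(1,k):
        if st[i,4]>40:
            q=P[l==i]; r=cv2.minAreaRect((q[:,:2]*1000).astype(np.float32))
            print(n,st[i,:5],"z p5/50/95",np.percentile(q[:,2],[5,50,95]).round(3),"rect",np.round(r[0]),np.round(r[1]),round(r[2],1))
up=ok&(Z>.012)&(Z<.1)
rep("blue",up&(H>105)&(H<125)&(S>140))
rep("green",up&(H>60)&(H<95)&(S>80)&(V>40))
rep("red",up&((H<6)|(H>174))&(S>150))
rep("yellow",up&(H>15)&(H<30)&(S>150))
rep("brown",up&(H>5)&(H<20)&(S>60)&(S<170))
rep("dark",up&(V<60))
rep("green_all",ok&(Z>.003)&(Z<.06)&(((H>60)&(H<95)&(S>80))|((H>105)&(H<125)&(S>140)))&(X<.75))
E
python3 m.py
```

```text
bench z 0.00013096485901739103
blue [233 181   6  10  46] z p5/50/95 [0.028 0.044 0.049] rect [498. -85.] [16. 11.] 89.3
blue [211 185  51  27 319] z p5/50/95 [0.008 0.021 0.028] rect [648. 187.] [647. 126.] 60.7
blue [209 192   6  10  46] z p5/50/95 [0.027 0.043 0.049] rect [559. -95.] [42. 12.] 51.7
blue [276 216  23  20 163] z p5/50/95 [0.011 0.026 0.048] rect [593. 263.] [569.  51.] 51.2
blue [250 226  24  22 198] z p5/50/95 [0.008 0.025 0.048] rect [633. 267.] [520.  52.] 57.4
green [ 289  222   91  157 1945] z p5/50/95 [0.016 0.019 0.027] rect [505. 344.] [544. 208.] 53.3
green [280 236  17  22 100] z p5/50/95 [0.027 0.031 0.048] rect [471. 125.] [80. 16.] 78.3
green [253 247  17  23 109] z p5/50/95 [0.028 0.031 0.049] rect [542. 126.] [70. 10.] 86.3
green [295 260  19  25 113] z p5/50/95 [0.027 0.031 0.049] rect [591. 341.] [451.  45.] 50.4
green [267 273  18  25 123] z p5/50/95 [0.028 0.031 0.049] rect [631. 337.] [404.  37.] 58.7
green [311 287  21  27 137] z p5/50/95 [0.028 0.031 0.049] rect [593. 383.] [392.  51.] 43.9
green [282 301  20  28 141] z p5/50/95 [0.028 0.031 0.
[... 2898 characters left out ...]
6] rect [775. 210.] [88. 32.] 10.2
dark [299 335  23  36 109] z p5/50/95 [0.017 0.028 0.044] rect [552. 348.] [74. 20.] 89.9
dark [459 372  18  12  46] z p5/50/95 [0.072 0.109 0.14 ] rect [361. 531.] [ 0. 57.] 89.9
green_all [203  97  20  16  73] z p5/50/95 [0.006 0.011 0.014] rect [ 408. -435.] [15. 93.] 16.3
green_all [233 181   6  10  46] z p5/50/95 [0.028 0.044 0.049] rect [498. -85.] [16. 11.] 89.3
green_all [211 185  52  29 408] z p5/50/95 [0.    0.018 0.028] rect [647. 185.] [652. 128.] 60.5
green_all [209 192   6  10  46] z p5/50/95 [0.027 0.043 0.049] rect [559. -95.] [42. 12.] 51.7
green_all [ 243  216  137  165 4324] z p5/50/95 [0.013 0.023 0.047] rect [518. 304.] [550. 264.] 65.8
```

```bash
cat > m2.py <<'E'
exec(open("m.py").read().split("def rep")[0])
from scipy.optimize import least_squares
col=((H>60)&(H<95)&(S>80))|((H>105)&(H<125)&(S>140))
# top-down pictures
def bird(n,m,z=None):
    pass
box=ok&(X>.35)&(X<.8)&(Y>-.45)&(Y<.5)
for n,m in(("greenrack",box&col&(Y>.02)),("blue_grey",box&(H>105)&(H<125)&(S>140)&(Y<-.02)),("grey",box&(S<70)&(V>40)&(V<170)&(Y<-.02)&(Y>-.42))):
    p=P[m&(Z>.043)&(Z<.052)]
    g=np.zeros((480,960),np.uint8); ix=np.round((p[:,:2]-[.35,-.46])*1000).astype(int); g[ix[:,0].clip(0,479),ix[:,1].clip(0,959)]=255
    g=cv2.dilate(g,np.ones((7,7)));k,l,st,ce=cv2.connectedComponentsWithStats(g)
    print(n)
    for i in range(1,k):
        sel=l[ix[:,0].clip(0,479),ix[:,1].clip(0,959)]==i
        if sel.sum()>6: q=p[sel]; print(sel.sum(),q.mean(0).round(4),(np.ptp(q[:,:2],axis=0)).round(3))
reg=box&(Y<-.02)&(Y>-.45)
for n,m,zt in (("level",reg&((H<6)|(H>174))&(S>150),(.064,.078)),("yel",reg&(H>15)&(H<30)&(S>150),(.036,.066)),("dib",reg&(H>5)&(H<20)&(S>60)&(S<190),(.036,.07)),("blk",reg&(V<75)&(S<120)&(Y<-.25),(.04,.066))):
    m=m&(Z>zt[0])&(Z<zt[1]); q=P[m]; lo,hi=np.percentile(q[:,:2],[2,98],axis=0)
    v=cv2.fitLine((q[:,:2]*1000).astype(np.float32),cv2.DIST_HUBER,0,.01,.01).ravel()
    r=cv2.minAreaRect((q[:,:2]*1000).astype(np.float32))
    print(n,m.sum(),"lohi",lo.round(3),hi.round(3),"line",v.round(3),"rect",np.round(r[0]),np.round(r[1]),round(r[2],1),"ztop",np.percentile(q[:,2],95).round(3))
for n,m in(("lab_y",(H>15)&(H<30)&(S>150)),("lab_r",((H<6)|(H>174))&(S>150)),("lab_br",(H>3)&(H<20)&(S>60)),("lab_bk",(V<50))):
    q=P[reg&m&(Z>.014)&(Z<.026)&(X<.56)]; print(n,len(q),np.median(q,0).round(3))
# red neighbours & bird view
B=np.zeros((480,960,3),np.uint8); m=ok&(X>.33)&(X<.81)&(Y>-.48)&(Y<.48)
a=P[m]; B[((.81-a[:,0])*1000).astype(int).clip(0,479),((.48-a[:,1])*1000).astype(int).clip(0,959)]=im[m]
B=cv2.dilate(B,np.ones((3,3))); cv2.imwrite("pics/bird.png",cv2.resize(B,(800,400)))
E
python3 m2.py
```

```text
bench z 0.00013096485901739103
greenrack
34 [0.4707 0.0843 0.0469] [0.011 0.019]
32 [0.4751 0.1555 0.0469] [0.01  0.018]
40 [0.4796 0.2281 0.0473] [0.01  0.017]
45 [0.4833 0.2996 0.0469] [0.011 0.018]
51 [0.4869 0.3704 0.0472] [0.009 0.018]
34 [0.5402 0.0804 0.0471] [0.011 0.019]
35 [0.5452 0.1529 0.0473] [0.009 0.018]
40 [0.5489 0.2243 0.0472] [0.01  0.018]
48 [0.5526 0.2956 0.0471] [0.011 0.019]
57 [0.5566 0.3675 0.0471] [0.01  0.019]
blue_grey
28 [ 0.4991 -0.0886  0.047 ] [0.011 0.02 ]
27 [ 0.5684 -0.0866  0.0472] [0.01  0.017]
grey
24 [ 0.5001 -0.1595  0.0476] [0.011 0.019]
12 [ 0.5015 -0.2362  0.0473] [0.01  0.014]
19 [ 0.503  -0.3034  0.0476] [0.01  0.018]
18 [ 0.5043 -0.3755  0.0474] [0.01 0.02]
25 [ 0.5695 -0.1595  0.047 ] [0.012 0.018]
13 [ 0.5707 -0.2348  0.0472] [0.01  0.013]
20 [ 0.574  -0.3746  0.0466] [0.011 0.016]
21 [ 0.5725 -0.3026  0.0469] [0.011 0.02 ]
54 [ 0.6199 -0.338   0.0471] [0.077 0.012]
81 [ 0.6325 -0.2657  0.0473] [0.098 0.011]
65 [ 0.6381 -0.1163  0.0491] [0.06  0.021]
47 [ 0.7737 -0.1363  0.0477] [0.052 0.025]
28 [ 0.785  -0.2566  0.047 ] [0.031 0.024]
level 586 lohi [ 0.425 -0.208] [ 0.645 -0.184] line [ 1.00000e+00  1.80000e-02  5.39108e+02 -1.94964e+02] rect [ 535. -196.] [228.  26.] 1.1 ztop 0.072
yel 276 lohi [ 0.494 -0.275] [ 0.581 -0.253] line [ 1.00000e+00  1.20000e-02  5.38611e+02 -2.61597e+02] rect [ 527. -238.] [189. 190.] 69.2 ztop 0.058
dib 634 lohi [ 0.471 -0.274] [ 0.603 -0.109] line [ 5.00000e-02  9.99000e-01  5.42542e+02 -1.60795e+02] rect [ 549. -211.] [202. 244.] 31.5 ztop 0.063
blk 331 lohi [ 0.494 -0.37 ] [ 0.77  -0.262] line [ 9.73000e-01  2.32000e-01  5.47074e+02 -3.31666e+02] rect [ 635. -315.] [289. 122.] 2.5 ztop 0.058
lab_y 57 [ 0.455 -0.276  0.021]
lab_r 40 [ 0.454 -0.185  0.021]
lab_br 100 [ 0.452 -0.127  0.021]
lab_bk 267 [ 0.475 -0.331  0.02 ]
```

View pics/bird.png

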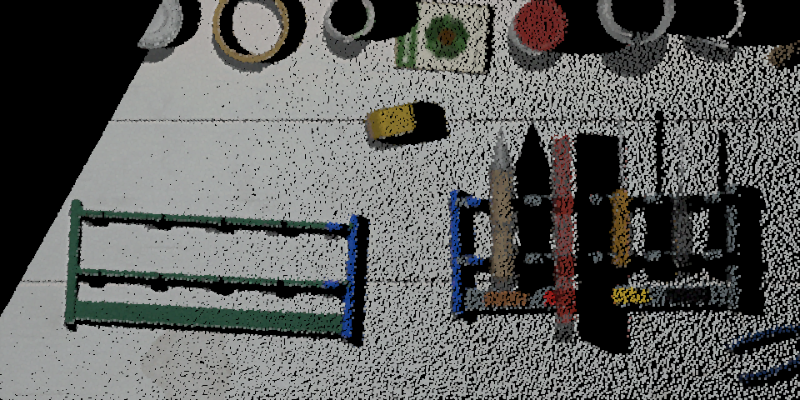

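The overhead reprojection shows the green rack's ten posts cleanly on the left. The grey rack is on the right, with dibber, level, yellow and black in order from its blue end. Now the along-axis positions of the tools and the obstacle heights.

```bash
python3 - <<'E'
exec(open("m.py").read().split("def rep")[0])
C=np.array([.5365,-.2313]); a=.0188; xr=np.array([np.cos(a),np.sin(a)]); yr=np.array([-np.sin(a),np.cos(a)])
q=P[...,:2]-C; u=q@xr; v=q@yr
for n,b,zlo,cm in(("dib",.108,.038,S>0),("lev",.036,.066,S>0),("yel",-.036,.038,S>0),("blk",-.108,.038,S>0)):
    m=ok&(abs(v-b)<.022)&(abs(u)<.2)&(Z>zlo)&(Z<.08)
    hm=m&(Z>(.066 if n=="lev" else .05))
    print(n,"all u",np.percentile(u[m],[.5,99.5]).round(4),"top u",np.percentile(u[hm],[1,99]).round(4),"top v",np.median(v[hm]).round(4),"z95",np.percentile(Z[m],97).round(4))
    for s in(-.06,-.03,0,.03,.06,.09,.12):
        k=m&(abs(u-s)<.008)
        if k.sum()>5:
            zt=np.percentile(Z[k],95); kk=k&(Z>zt-.003); print("   u",s,"v(top)",v[kk].mean().round(4),"zt",zt.round(4))
for z in(.08,.12,.2):
    m=ok&(X>.42)&(X<.62)&(Z>z); print("high",z,m.sum(), [ (Y[m&(Y<0)].max() if (m&(Y<0)).any() else None),(Y[m&(Y>0)].min() if (m&(Y>0)).any() else None)])
E
```

```text
bench z 0.00013096485901739103
dib all u [-0.0612  0.1253] top u [-0.06    0.1157] top v 0.1122 z95 0.0629
   u -0.06 v(top) 0.1062 zt 0.0628
   u -0.03 v(top) 0.1073 zt 0.0642
   u 0 v(top) 0.1085 zt 0.0615
   u 0.03 v(top) 0.1075 zt 0.0618
   u 0.06 v(top) 0.1086 zt 0.062
   u 0.09 v(top) 0.1072 zt 0.061
   u 0.12 v(top) 0.1075 zt 0.0523
lev all u [-0.1174  0.117 ] top u [-0.1164  0.1154] top v 0.0362 z95 0.0726
   u -0.06 v(top) 0.0347 zt 0.0713
   u -0.03 v(top) 0.0338 zt 0.0722
   u 0 v(top) 0.0353 zt 0.0712
   u 0.03 v(top) 0.0352 zt 0.0712
   u 0.06 v(top) 0.0347 zt 0.0721
   u 0.09 v(top) 0.0359 zt 0.0723
   u 0.12 v(top) 0.0369 zt 0.0732
yel all u [-0.0467  0.1416] top u [-0.0447  0.1171] top v -0.0331 z95 0.0583
   u -0.03 v(top) -0.0357 zt 0.0584
   u 0 v(top) -0.0359 zt 0.0577
   u 0.03 v(top) -0.0355 zt 0.0584
   u 0.06 v(top) -0.0355 zt 0.0498
   u 0.09 v(top) -0.0363 zt 0.0491
   u 0.12 v(top) -0.0359 zt 0.0509
blk all u [-0.047   0.1159] top u [-0.0455  0.0895] top v -0.1043 z95 0.0587
   u -0.03 v(top) -0.1075 zt 0.0576
   u 0 v(top) -0.1073 zt 0.0582
   u 0.03 v(top) -0.1071 zt 0.0584
   u 0.06 v(top) -0.1076 zt 0.0487
   u 0.09 v(top) -0.108 zt 0.0498
high 0.08 3760 [np.float64(-0.49181960273912584), np.float64(0.5304275149798353)]
high 0.12 3300 [np.float64(-0.49181960273912584), np.float64(0.5304275149798353)]
high 0.2 1538 [np.float64(-0.4980863529806359), np.float64(0.5304275149798353)]
```

```bash
cat > p.py <<'E'
import sys; from h import *
from scipy.spatial.transform import Rotation as Ro
G=dict(c=(.5365,-.2313),a=.0188); N=dict(c=(.5143,.2262),a=-.0567)
def tgt(r,y,z):
    r=G if r=="g" else N; c,s=np.cos(r["a"]),np.sin(r["a"]); return np.array([r["c"][0]-s*y,r["c"][1]+c*y,z]),r["a"]
T,a=tgt(sys.argv[1],float(sys.argv[2])/1000,float(sys.argv[3])/1000)
s=robot.observe(); R0=Ro.from_euler("xyz",s["tool_rot"]); R1=Ro.from_euler("xyz",[np.pi,0,a])
print("t",s["time"],"pos",s["tool_pos"].round(4),"target",T.round(4),"opening",round(s["opening"],4),"grip",s["grip_force"])
print("turn/90deg",((R0.inv()*R1).as_rotvec()/(np.pi/2)).round(4),"shift/25mm after turn",(R1.inv().apply(T-s["tool_pos"])/.025).round(3))
E
python3 p.py g 108 130
```

```text
t 0.1 pos [ 0.2018 -0.4842  0.1964] target [ 0.5345 -0.1233  0.13  ] opening 0.0917 grip 0.0
turn/90deg [-0.0008  0.      0.2394] shift/25mm after turn [ 13.574 -14.184   2.658]
```

>>> send_rows([
  [[0,0,0],[0,0,0.08]],
  [[0,0,0],[0,0,0.08]],
  [[0,0,0],[0,0,0.08]],
  [[0.97,-1,0],[0,0,0]],
  [[0.97,-1,0],[0,0,0]],
  [[0.97,-1,0],[0,0,0]],
  [[0.97,-1,0],[0,0,0]],
  [[0.97,-1,0],[0,0,0]],
  [[0.97,-1,0],[0,0,0]],
  [[0.97,-1,0],[0,0,0]],
], gripper=0.2, force=35)

```text
time: 1.35
tool_pos: [0.3691, -0.3056, 0.1967]
tool_rot: [-3.141, 0.0, 0.018]
contact_force: [-0.0, -0.7, -0.5]
opening: 0.0554
grip_force: 0.0
```

>>> send_rows([
  [[0.97,-1,0.3],[0,0,0]],
  [[0.97,-1,0.3],[0,0,0]],
  [[0.97,-1,0.3],[0,0,0]],
  [[0.97,-1,0.3],[0,0,0]],
  [[0.97,-1,0.3],[0,0,0]],
  [[0.97,-1,0.3],[0,0,0]],
  [[0.97,-1,0.3],[0,0,0]],
  [[0,0,0.3],[0,0,0]],
  [[0,0,0],[0,0,0]],
  [[0,0,0],[0,0,0]],
])

```text
time: 2.6
tool_pos: [0.5347, -0.1294, 0.1372]
tool_rot: [3.141, 0.0, 0.017]
contact_force: [-0.4, -0.2, 0.9]
opening: 0.0548
grip_force: 0.0
```

```bash
python3 p.py g 108 27.5
```

```text
t 2.6 pos [ 0.5347 -0.1294  0.1372] target [ 0.5345 -0.1233  0.0275] opening 0.0548 grip 0.0
turn/90deg [ 0.0002  0.0001 -0.0013] shift/25mm after turn [-4.000e-03 -2.440e-01  4.388e+00]
```

>>> send_rows([
  [[0,-0.24,0],[0,0,0]],
  [[0,0,0.9],[0,0,0]],
  [[0,0,0.9],[0,0,0]],
  [[0,0,0.8],[0,0,0]],
  [[0,0,0.7],[0,0,0]],
  [[0,0,0.6],[0,0,0]],
  [[0,0,0.4],[0,0,0]],
  [[0,0,0.09],[0,0,0]],
  [[0,0,0],[0,0,0]],
  [[0,0,0],[0,0,0]],
])

```text
time: 3.85
tool_pos: [0.5355, -0.1228, 0.0278]
tool_rot: [3.141, -0.001, 0.018]
contact_force: [-0.1, -0.8, -0.2]
opening: 0.0549
grip_force: 0.0
```

```bash
python3 p.py g 108 27.5; python3 -c "
from h import *
im,D=read_camera('wrist'); cv2.imwrite('pics/w1.png',im)"
```

```text
t 3.85 pos [ 0.5355 -0.1228  0.0278] target [ 0.5345 -0.1233  0.0275] opening 0.0549 grip 0.0
turn/90deg [ 0.0003 -0.0007 -0.0006] shift/25mm after turn [-0.041  0.02   0.014]
```

View pics/w1.png

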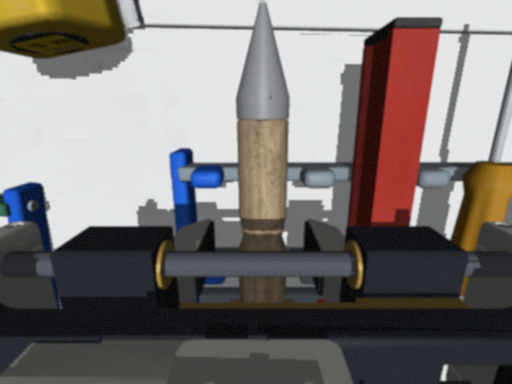

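The wrist picture shows the dibber centred between the fingers at (262,240), with the level clear to the right at (395,120). Closing and lifting.

>>> send_rows([
  [[0,0,0],[0,0,0]],
  [[0,0,0],[0,0,0]],
  [[0,0,0],[0,0,0]],
  [[0,0,0],[0,0,0]],
  [[0,0,0],[0,0,0]],
  [[0,0,-0.1],[0,0,0]],
  [[0,0,-0.3],[0,0,0]],
  [[0,0,-0.5],[0,0,0]],
  [[0,0,-0.7],[0,0,0]],
  [[0,0,-0.8],[0,0,0]],
], gripper=-1, force=35)

```text
time: 5.15
tool_pos: [0.5349, -0.1225, 0.0879]
tool_rot: [-3.141, 0.001, 0.018]
contact_force: [0.7, -0.7, -0.6]
opening: 0.0003
grip_force: 0.0
```

```bash
python3 p.py n -108 110
```

```text
t 5.15 pos [ 0.5349 -0.1225  0.0879] target [0.5082 0.1184 0.11  ] opening 0.0003 grip 0.0
turn/90deg [-0.0001  0.0004  0.0475] shift/25mm after turn [-1.611 -9.559 -0.883]
```

The fingers closed fully and the grip failed. Looking from the side and wrist cameras.

```bash
python3 -c "
from h import *
a,D=read_camera('wrist'); c=cal('side'); b,D2=read_camera('side'); np.savez('side.npz',im=b,D=D2,K=c[0],R=c[1],t=c[2])
cv2.imwrite('pics/w2.png',np.hstack([cv2.resize(a,(400,300)),cv2.resize(b[100:260,120:320],(375,300))]))"
```

```text
(no output)
```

View pics/w2.png

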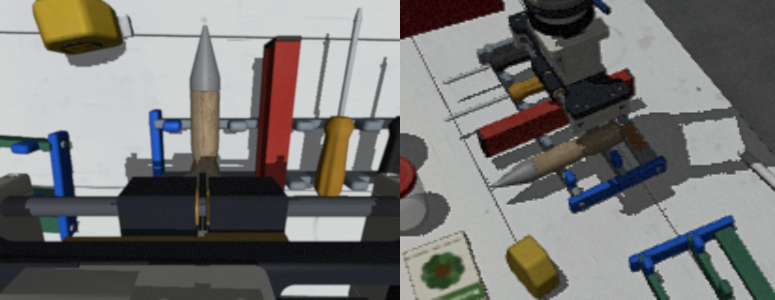

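The dibber still lies in its grey bay; the fingers slipped off or had not yet gripped it. I'll open, descend again and close with a check before lifting, after re-measuring it.

```bash
cat > q.py <<'E'
from h import *
f=np.load("side.npz"); im,D=f["im"],f["D"]; c=(f["K"],f["R"],f["t"]); P=cloud(c,D)
C=np.array([.5365,-.2313]); a=.0188; xr=np.array([np.cos(a),np.sin(a)]); yr=np.array([-np.sin(a),np.cos(a)])
q=P[...,:2]-C; u=q@xr; v=q@yr; Z=P[...,2]
m=(D>0)&(abs(v-.108)<.03)&(abs(u)<.2)&(Z>.036)&(Z<.075)
print("u",np.percentile(u[m],[.5,99.5]).round(4))
for s in(-.06,-.03,0,.03,.045,.06,.09,.12):
    k=m&(abs(u-s)<.006)
    if k.sum()>5:
        zt=np.percentile(Z[k],95); kk=k&(Z>zt-.003); print(s,v[kk].mean().round(4),zt.round(4),k.sum(),np.percentile(v[k],[2,98]).round(3))
E
python3 q.py
```

```text
u [-0.0615  0.1255]
-0.06 0.1081 0.0614 26 [0.099 0.121]
-0.03 0.1078 0.0629 63 [0.079 0.137]
0 0.1087 0.0611 47 [0.096 0.121]
0.03 0.1088 0.0619 61 [0.079 0.135]
0.045 0.1082 0.0611 57 [0.096 0.122]
0.06 0.108 0.0621 57 [0.098 0.123]
0.09 0.1087 0.0609 56 [0.1   0.121]
0.12 0.108 0.0525 22 [0.103 0.113]
```

>>> send_rows([
  [[0,0,0],[0,0,0]],
  [[0,0,0],[0,0,0]],
  [[0,0,0],[0,0,0]],
  [[0,0,0],[0,0,0]],
  [[0,0,0],[0,0,0]],
  [[0,0,0],[0,0,0]],
  [[0,0,0],[0,0,0]],
  [[0,0,0],[0,0,0]],
  [[0,0,0],[0,0,0]],
  [[0,0,0],[0,0,0]],
], gripper=0.2)

```text
time: 6.5
tool_pos: [0.535, -0.1226, 0.0873]
tool_rot: [3.142, 0.0, 0.018]
contact_force: [0.6, 0.3, 0.5]
opening: 0.0549
grip_force: 0.0
```

```bash
python3 p.py g 108 27
```

```text
t 6.5 pos [ 0.535  -0.1226  0.0873] target [ 0.5345 -0.1233  0.027 ] opening 0.0549 grip 0.0
turn/90deg [ 0.      0.     -0.0006] shift/25mm after turn [-0.023  0.027  2.41 ]
```

>>> send_rows([
  [[0,0,0.5],[0,0,0]],
  [[0,0,0.6],[0,0,0]],
  [[0,0,0.6],[0,0,0]],
  [[0,0,0.4],[0,0,0]],
  [[0,0,0.25],[0,0,0]],
  [[0,0,0.08],[0,0,0]],
  [[0,0,0],[0,0,0]],
  [[0,0,0],[0,0,0]],
  [[0,0,0],[0,0,0]],
  [[0,0,0],[0,0,0]],
])

```text
time: 7.75
tool_pos: [0.5352, -0.1227, 0.0267]
tool_rot: [3.141, -0.0, 0.018]
contact_force: [-0.5, -0.7, -0.3]
opening: 0.0549
grip_force: 0.0
```

>>> send_rows([
  [[0,0,0],[0,0,0]],
  [[0,0,0],[0,0,0]],
  [[0,0,0],[0,0,0]],
  [[0,0,0],[0,0,0]],
  [[0,0,0],[0,0,0]],
  [[0,0,0],[0,0,0]],
  [[0,0,0],[0,0,0]],
  [[0,0,0],[0,0,0]],
  [[0,0,0],[0,0,0]],
  [[0,0,0],[0,0,0]],
], gripper=-1, force=45)

```text
time: 9.0
tool_pos: [0.5372, -0.1239, 0.0317]
tool_rot: [3.138, -0.006, 0.018]
contact_force: [-9.6, 0.7, 36.6]
opening: 0.0006
grip_force: 19.4
```

```bash
python3 -c "
from h import *
a,D=read_camera('wrist'); c=cal('side'); b,D2=read_camera('side'); np.savez('side.npz',im=b,D=D2,K=c[0],R=c[1],t=c[2])
s,_=read_camera('scene')
cv2.imwrite('pics/w3.png',np.vstack([np.hstack([cv2.resize(a,(400,300)),cv2.resize(b[100:260,120:320],(375,300))]),np.hstack([cv2.resize(s[150:310,180:390],(400,300),interpolation=3),np.zeros((300,375,3),np.uint8)])]))"; python3 q.py
```

```text
u [-0.0348  0.128 ]
-0.03 0.1364 0.0475 6 [0.134 0.138]
0.03 0.1087 0.0617 70 [0.079 0.137]
0.045 0.1084 0.0622 59 [0.096 0.123]
0.06 0.1085 0.0614 58 [0.097 0.123]
0.09 0.1095 0.0606 55 [0.098 0.122]
0.12 0.1076 0.0513 21 [0.103 0.114]
```

View pics/w3.png

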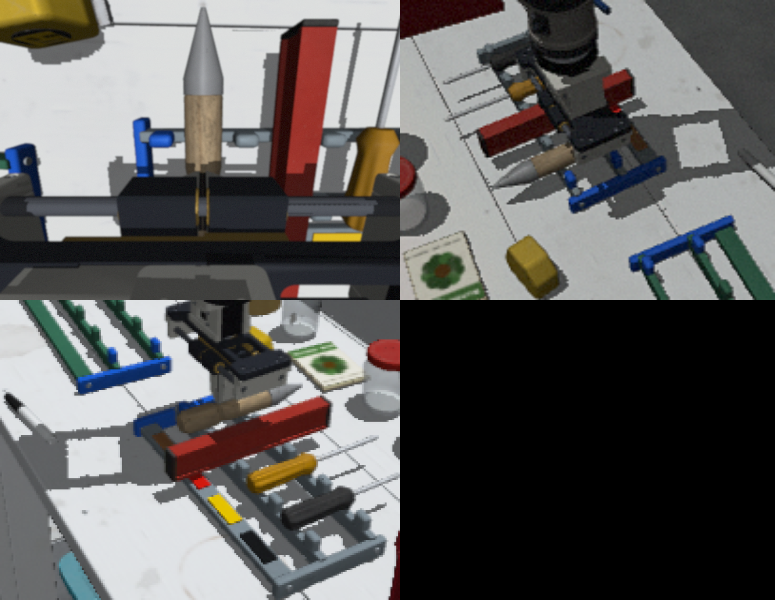

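The scene crop shows the closed gripper sitting on top of the dibber at about (255,390), apparently higher than its reported pose. I'll check the real fingertip position with depth.

```bash
python3 - <<'E'
from h import *
s=robot.observe(); print(s["tool_pos"],s["contact_force"],s["opening"],s["grip_force"])
from scipy.spatial.transform import Rotation as Ro
for n in("scene","side","wrist"):
    c=cal(n); im,D=read_camera(n); P=cloud(c,D); X,Y,Z=[P[...,i] for i in range(3)]
    t=s["tool_pos"]
    if n=="wrist": print("wrist cam pos",-c[1].T@c[2],"axis",c[1][2])
    m=(D>0)&(abs(X-t[0])<.12)&(abs(Y-t[1])<.10)&(Z>.02)&(Z<.4)
    hsv=cv2.cvtColor(im,cv2.COLOR_BGR2HSV); low=m&(hsv[...,1]<60)
    print(n)
    for z in np.arange(.03,.2,.01):
        k=low&(Z>=z)&(Z<z+.01)&(abs(X-t[0])<.05)
        if k.sum()>3: print("  z%.2f"%z,k.sum(),"x",np.percentile(X[k],[2,50,98]).round(3),"y",np.percentile(Y[k],[2,50,98]).round(3))
E
```

```text
[ 0.53713564 -0.12385338  0.03168767] [-8.09706322  1.66940615 37.07081149] 0.0004279304520484587 19.422055136165
scene
  z0.03 26 x [0.494 0.545 0.58 ] y [-0.221 -0.139 -0.103]
  z0.04 21 x [0.493 0.504 0.571] y [-0.224 -0.158 -0.153]
  z0.05 9 x [0.515 0.555 0.584] y [-0.131 -0.127 -0.119]
  z0.06 24 x [0.492 0.526 0.539] y [-0.188 -0.128 -0.114]
  z0.07 32 x [0.524 0.527 0.576] y [-0.188 -0.138 -0.107]
  z0.08 45 x [0.524 0.527 0.54 ] y [-0.145 -0.137 -0.107]
  z0.09 42 x [0.524 0.526 0.54 ] y [-0.146 -0.135 -0.107]
  z0.10 23 x [0.525 0.527 0.532] y [-0.145 -0.138 -0.12 ]
  z0.11 5 x [0.525 0.526 0.527] y [-0.146 -0.141 -0.135]
  z0.12 43 x [0.499 0.526 0.57 ] y [-0.212 -0.209 -0.04 ]
  z0.13 188 x [0.499 0.52  0.571] y [-0.213 -0.208 -0.041]
  z0.14 231 x [0.499 0.509 0.566] y [-0.214 -0.15  -0.044]
  z0.15 163 x [0.498 0.512 0.57 ] y [-0.219 -0.214 -0.037]
  z0.16 544 x [0.499 0.523 0.57 ] y [-0.22  -0.181 -0.035]
  z0.17 177 x [0.506 0.516 0.565] y [-0.217 -0.138 -0.045]
  z0.18 97 x [0.512 0.519 0.562] y [-0.142 -0.135 -0.078]
  z0.19 102 x [0.512 0.516 0.558] y [-0.143 -0.13
[... 1062 characters left out ...]
 x [0.503 0.548 0.555] y [-0.208 -0.125 -0.11 ]
  z0.08 86 x [0.546 0.547 0.549] y [-0.126 -0.123 -0.119]
  z0.09 33 x [0.546 0.547 0.548] y [-0.125 -0.123 -0.12 ]
  z0.10 152 x [0.528 0.532 0.538] y [-0.126 -0.123 -0.121]
  z0.11 6 x [0.527 0.529 0.531] y [-0.125 -0.121 -0.121]
  z0.12 711 x [0.505 0.55  0.573] y [-0.203 -0.044 -0.039]
  z0.13 5269 x [0.512 0.567 0.575] y [-0.203 -0.136 -0.041]
  z0.14 11560 x [0.523 0.566 0.574] y [-0.202 -0.122 -0.043]
  z0.15 7279 x [0.558 0.566 0.573] y [-0.152 -0.119 -0.086]
  z0.16 12195 x [0.555 0.562 0.564] y [-0.18  -0.126 -0.064]
  z0.17 15402 x [0.557 0.562 0.564] y [-0.172 -0.112 -0.074]
  z0.18 373 x [0.562 0.563 0.564] y [-0.139 -0.122 -0.106]
```

Depth puts the gripper body's underside at z≈0.12, where 0.098 is expected. The fingers therefore seem about 25 mm higher than reported. I'll lift, open and measure the tips in free air.

>>> send_rows([
  [[0,0,-0.5],[0,0,0]],
  [[0,0,-0.9],[0,0,0]],
  [[0,0,-0.9],[0,0,0]],
  [[0,0,-0.9],[0,0,0]],
  [[0,0,-0.9],[0,0,0]],
  [[0,0,0],[0,0,0]],
  [[0,0,0],[0,0,0]],
  [[0,0,0],[0,0,0]],
  [[0,0,0],[0,0,0]],
  [[0,0,0],[0,0,0]],
], gripper=0.2)

```text
time: 10.55
tool_pos: [0.5349, -0.1226, 0.1286]
tool_rot: [-3.141, 0.001, 0.018]
contact_force: [0.1, -0.5, -0.0]
opening: 0.0549
grip_force: 0.0
```

```bash
cat > tip.py <<'E'
from h import *
s=robot.observe(); t=s["tool_pos"]; print(s["time"],t.round(4),s["contact_force"].round(1),s["qpos"].round(4))
ims={}
for n in("scene","side","wrist"):
    c=cal(n); im,D=read_camera(n); ims[n]=im; np.savez(n+".npz",im=im,D=D,K=c[0],R=c[1],t=c[2])
    P=cloud(c,D); X,Y,Z=[P[...,i] for i in range(3)]
    m=(D>0)&(abs(X-t[0])<.03)&(abs(Y-t[1])<.07)&(Z>.078)&(Z<t[2]+.1)
    print(n,m.sum(),"lowest",np.sort(Z[m])[:12].round(3) if m.any() else "")
    for z in np.arange(.08,t[2]+.09,.01):
        k=m&(Z>=z)&(Z<z+.01)
        if k.sum()>3: print("  z%.2f"%z,k.sum(),"x",np.percentile(X[k],[2,50,98]).round(3),"y",np.percentile(Y[k],[2,50,98]).round(3))
cv2.imwrite("pics/tip.png",np.hstack([cv2.resize(ims["scene"][120:280,180:390],(400,300),interpolation=3),cv2.resize(ims["side"][80:240,120:330],(400,300),interpolation=3)]))
E
python3 tip.py
```

```text
10.55 [ 0.5349 -0.1226  0.1286] [ 0.1 -0.5 -0. ] [-3.6490e-01  4.4820e-01  1.5593e+00 -1.0000e-04  1.1347e+00  1.1881e+00]
scene 339 lowest [0.156 0.157 0.157 0.157 0.158 0.158 0.158 0.159 0.159 0.16  0.16  0.16 ]
  z0.15 10 x [0.524 0.534 0.542] y [-0.155 -0.095 -0.093]
  z0.16 50 x [0.522 0.527 0.543] y [-0.165 -0.096 -0.084]
  z0.17 71 x [0.522 0.53  0.545] y [-0.17  -0.156 -0.084]
  z0.18 74 x [0.523 0.528 0.544] y [-0.171 -0.156 -0.082]
  z0.19 48 x [0.523 0.526 0.543] y [-0.171 -0.155 -0.081]
  z0.20 43 x [0.522 0.525 0.543] y [-0.164 -0.095 -0.076]
  z0.21 22 x [0.522 0.535 0.545] y [-0.095 -0.092 -0.078]
side 30 lowest [0.162 0.169 0.169 0.171 0.172 0.172 0.174 0.174 0.175 0.175 0.176 0.177]
  z0.17 9 x [0.527 0.537 0.544] y [-0.08  -0.079 -0.078]
  z0.19 5 x [0.541 0.543 0.544] y [-0.152 -0.151 -0.149]
  z0.20 10 x [0.544 0.546 0.548] y [-0.163 -0.154 -0.15 ]
wrist 3420 lowest [0.158 0.158 0.158 0.158 0.158 0.158 0.159 0.159 0.159 0.159 0.159 0.159]
  z0.15 39 x [0.531 0.542 0.547] y [-0.153 -0.149 -0.09 ]
  z0.16 414 x [0.529 0.545 0.547] y [-0.161 -0.149 -0.083]
  z0.17 579 x [0.534 0.546 0.547] y [-0.165 -0.095 -0.079]
  z0.18 654 x [0.539 0.546 0.548] y [-0.165 -0.095 -0.079]
  z0.19 549 x [0.527 0.546 0.547] y [-0.163 -0.095 -0.082]
  z0.20 425 x [0.525 0.531 0.538] y [-0.152 -0.095 -0.092]
  z0.21 375 x [0.528 0.537 0.544] y [-0.152 -0.152 -0.092]
```

View pics/tip.png

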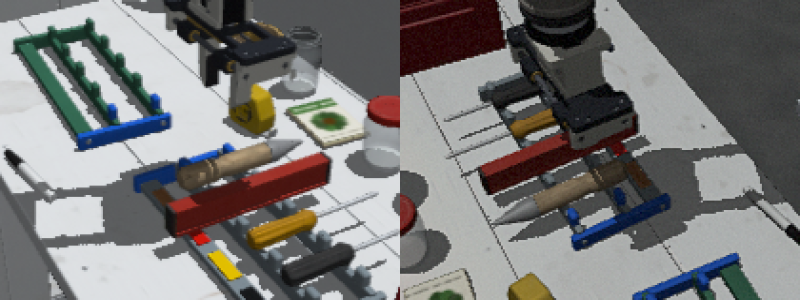

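Both the scene and wrist cameras put the fingertips at z=0.157 against 0.1286 reported. The reported z is 28 mm low; x and y agree. I'll aim 28 mm lower in reported z.

>>> send_rows([
  [[0,0,0.9],[0,0,0]],
  [[0,0,0.9],[0,0,0]],
  [[0,0,0.9],[0,0,0]],
  [[0,0,0.7],[0,0,0]],
  [[0,0,0.6],[0,0,0]],
  [[0,0,0.5],[0,0,0]],
  [[0,0,0.35],[0,0,0]],
  [[0,0,0.2],[0,0,0]],
  [[0,0,0],[0,0,0]],
  [[0,0,0],[0,0,0]],
])

```text
time: 11.95
tool_pos: [0.5354, -0.1228, 0.0032]
tool_rot: [3.141, -0.001, 0.018]
contact_force: [0.1, -0.4, 0.9]
opening: 0.0549
grip_force: 0.0
```

```bash
python3 - <<'E'
from h import *
s=robot.observe(); t=s["tool_pos"]; print(t.round(4),s["contact_force"].round(1))
for n in("scene","wrist"):
    c=cal(n); im,D=read_camera(n); P=cloud(c,D); X,Y,Z=[P[...,i] for i in range(3)]
    S=cv2.cvtColor(im,cv2.COLOR_BGR2HSV)[...,1]
    k=(D>0)&(abs(X-t[0])<.1)&(abs(Y-t[1])<.1)&(Z>.08)&(Z<.12); print(n,"body bottom",np.percentile(Z[k],[1,5,20]).round(3))
    for lo,hi in((-.175,-.143),(-.103,-.08)):
        k=(D>0)&(abs(X-t[0])<.016)&(Y>lo)&(Y<hi)&(Z>.01)&(Z<.09)&(S<70); print("  finger low z",np.sort(Z[k])[:8].round(3),"y",np.percentile(Y[k],[5,95]).round(3) if k.any() else "")
E
```

```text
[ 0.5354 -0.1228  0.0032] [ 0.1 -0.4  0.9]
scene body bottom [0.082 0.098 0.104]
  finger low z [0.043 0.046 0.048 0.048 0.049 0.05  0.051 0.052] y [-0.17  -0.154]
  finger low z [0.037 0.038 0.039 0.041 0.041 0.041 0.041 0.043] y [-0.098 -0.081]
wrist body bottom [0.087 0.1   0.106]
  finger low z [0.032 0.032 0.033 0.033 0.033 0.033 0.033 0.034] y [-0.164 -0.15 ]
  finger low z [0.032 0.032 0.033 0.033 0.033 0.033 0.033 0.033] y [-0.095 -0.082]
```

Tips are at about 0.032, as the offset predicts, with no contact. Closing.

>>> send_rows([
  [[0,0,0.05],[0,0,0]],
  [[0,0,0],[0,0,0]],
  [[0,0,0],[0,0,0]],
  [[0,0,0],[0,0,0]],
  [[0,0,0],[0,0,0]],
  [[0,0,0],[0,0,0]],
  [[0,0,0],[0,0,0]],
  [[0,0,0],[0,0,0]],
  [[0,0,0],[0,0,0]],
  [[0,0,-0.2],[0,0,0]],
], gripper=-1, force=35)

```text
time: 13.3
tool_pos: [0.5345, -0.1223, 0.0062]
tool_rot: [-3.141, 0.001, 0.018]
contact_force: [0.4, 0.3, -1.2]
opening: 0.031
grip_force: 35.0
```

>>> send_rows([
  [[0,0,-0.6],[0,0,0]],
  [[0,0,-0.8],[0,0,0.012]],
  [[0,0,-0.8],[0,0,0.012]],
  [[0,0,-0.8],[0,0,0.012]],
  [[-0.17,-1,0],[0,0,0.012]],
  [[-0.17,-1,0],[0,0,0]],
  [[-0.17,-1,0],[0,0,0]],
  [[-0.17,-1,0],[0,0,0]],
  [[-0.17,-1,0],[0,0,0]],
  [[-0.17,-1,0],[0,0,0]],
])

```text
time: 14.55
tool_pos: [0.5178, 0.0294, 0.0826]
tool_rot: [3.142, -0.001, -0.058]
contact_force: [-0.5, 0.0, -1.6]
opening: 0.031
grip_force: 35.0
```

>>> send_rows([
  [[-0.17,-1,0],[0,0,0]],
  [[-0.17,-1,0],[0,0,0]],
  [[-0.17,-1,0],[0,0,0]],
  [[-0.1,-0.5,0],[0,0,0]],
  [[0,0,0.5],[0,0,0]],
  [[0,0,0.5],[0,0,0]],
  [[0,0,0],[0,0,0]],
  [[0,0,0],[0,0,0]],
  [[0,0,0],[0,0,0]],
  [[0,0,0],[0,0,0]],
])

```text
time: 15.8
tool_pos: [0.5078, 0.1167, 0.0568]
tool_rot: [3.142, -0.001, -0.058]
contact_force: [-0.3, 0.4, -1.4]
opening: 0.031
grip_force: 35.0
```

```bash
python3 p.py n -108 3; python3 -c "
from h import *
a,D=read_camera('wrist'); s,_=read_camera('scene')
cv2.imwrite('pics/w5.png',np.hstack([cv2.resize(a,(400,300)),cv2.resize(s[100:260,170:380],(400,300),interpolation=3)]))"
```

```text
t 15.8 pos [0.5078 0.1167 0.0568] target [0.5082 0.1184 0.003 ] opening 0.031 grip 34.99844332924113
turn/90deg [ 0.     -0.0004 -0.0007] shift/25mm after turn [ 0.011 -0.069  2.151]
```

View pics/w5.png

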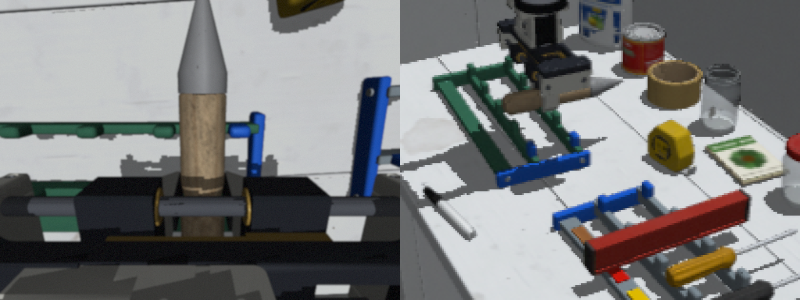

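The dibber is held level above the green bay next to the blue end (wrist (203,150), scene crop (560,98)). Lowering and releasing.

>>> send_rows([
  [[0,-0.06,0.5],[0,0,0]],
  [[0,0,0.5],[0,0,0]],
  [[0,0,0.4],[0,0,0]],
  [[0,0,0.3],[0,0,0]],
  [[0,0,0.2],[0,0,0]],
  [[0,0,0.14],[0,0,0]],
  [[0,0,0.05],[0,0,0]],
  [[0,0,0],[0,0,0]],
  [[0,0,0],[0,0,0]],
  [[0,0,0],[0,0,0]],
])

```text
time: 17.15
tool_pos: [0.5078, 0.1182, 0.0044]
tool_rot: [3.142, -0.0, -0.058]
contact_force: [0.8, -0.9, -1.7]
opening: 0.0305
grip_force: 35.0
```

>>> send_rows([
  [[0,0,0],[0,0,0]],
  [[0,0,0],[0,0,0]],
  [[0,0,0],[0,0,0]],
  [[0,0,0],[0,0,0]],
  [[0,0,-0.5],[0,0,0]],
  [[0,0,-1],[0,0,0]],
  [[0,0,-1],[0,0,0]],
  [[0,0,-1],[0,0,0]],
  [[0,0,0],[0,0,-0.024]],
  [[0,0,0],[0,0,-0.024]],
], gripper=0.2)

```text
time: 18.4
tool_pos: [0.508, 0.1183, 0.0931]
tool_rot: [3.142, -0.002, 0.019]
contact_force: [0.6, -0.0, -0.2]
opening: 0.0551
grip_force: 0.0
```

```bash
python3 p.py g 36 110
```

```text
t 18.4 pos [0.508  0.1183 0.0931] target [ 0.5358 -0.1953  0.11  ] opening 0.0551 grip 0.0
turn/90deg [ 0.     -0.0012  0.0002] shift/25mm after turn [ 0.876 12.562 -0.675]
```

>>> send_rows([
  [[0.07,1,0],[0,0,0]],
  [[0.07,1,0],[0,0,0]],
  [[0.07,1,0],[0,0,0]],
  [[0.07,1,0],[0,0,0]],
  [[0.07,1,0],[0,0,0]],
  [[0.07,1,0],[0,0,0]],
  [[0.07,1,0],[0,0,0]],
  [[0.07,1,0],[0,0,0]],
  [[0.07,1,0],[0,0,0]],
  [[0.07,1,0],[0,0,0]],
])

```text
time: 19.65
tool_pos: [0.5298, -0.1323, 0.0927]
tool_rot: [3.141, -0.001, 0.018]
contact_force: [0.2, 0.5, 0.3]
opening: 0.0552
grip_force: 0.0
```

>>> send_rows([
  [[0.1,1,0],[0,0,0]],
  [[0.08,1,0],[0,0,0]],
  [[0,0.56,0],[0,0,0]],
  [[0,0,0],[0,0,0]],
  [[0,0,0.5],[0,0,0]],
  [[0,0,0.5],[0,0,0]],
  [[0,0,0],[0,0,0]],
  [[0,0,0],[0,0,0]],
  [[0,0,0],[0,0,0]],
  [[0,0,0],[0,0,0]],
])

```text
time: 20.9
tool_pos: [0.5355, -0.1954, 0.0671]
tool_rot: [3.141, -0.001, 0.018]
contact_force: [0.2, 0.4, -0.3]
opening: 0.0553
grip_force: 0.0
```

```bash
python3 p.py g 35.5 3.5
```

```text
t 20.9 pos [ 0.5355 -0.1954  0.0671] target [ 0.5358 -0.1958  0.0035] opening 0.0553 grip 0.0
turn/90deg [ 0.0003 -0.0004 -0.0006] shift/25mm after turn [0.014 0.017 2.544]
```

>>> send_rows([
  [[0,0,0.6],[0,0,0]],
  [[0,0,0.6],[0,0,0]],
  [[0,0,0.5],[0,0,0]],
  [[0,0,0.4],[0,0,0]],
  [[0,0,0.3],[0,0,0]],
  [[0,0,0.14],[0,0,0]],
  [[0,0,0],[0,0,0]],
  [[0,0,0],[0,0,0]],
  [[0,0,0],[0,0,0]],
  [[0,0,0],[0,0,0]],
])

```text
time: 22.15
tool_pos: [0.5354, -0.1954, 0.0035]
tool_rot: [3.141, -0.0, 0.018]
contact_force: [0.4, -0.2, 0.5]
opening: 0.0549
grip_force: 0.0
```

>>> send_rows([
  [[0,0,0],[0,0,0]],
  [[0,0,0],[0,0,0]],
  [[0,0,0],[0,0,0]],
  [[0,0,0],[0,0,0]],
  [[0,0,0],[0,0,0]],
  [[0,0,0],[0,0,0]],
  [[0,0,0],[0,0,0]],
  [[0,0,0],[0,0,0]],
  [[0,0,0],[0,0,0]],
  [[0,0,-0.2],[0,0,0]],
], gripper=-1, force=35)

```text
time: 23.4
tool_pos: [0.5347, -0.1949, 0.0079]
tool_rot: [-3.141, 0.001, 0.018]
contact_force: [-0.0, 0.1, -2.1]
opening: 0.0216
grip_force: 35.0
```

```bash
python3 p.py n -36 90
```

```text
t 23.4 pos [ 0.5347 -0.1949  0.0079] target [0.5123 0.1903 0.09  ] opening 0.0216 grip 34.9997878074646
turn/90deg [-0.0005  0.0009  0.0474] shift/25mm after turn [ -1.77  -15.331  -3.283]
```

>>> send_rows([
  [[0,0,-0.6],[0,0,0]],
  [[0,0,-0.9],[0,0,0.012]],
  [[0,0,-0.9],[0,0,0.012]],
  [[0,0,-0.85],[0,0,0.012]],
  [[-0.12,-1,0],[0,0,0.012]],
  [[-0.12,-1,0],[0,0,0]],
  [[-0.12,-1,0],[0,0,0]],
  [[-0.12,-1,0],[0,0,0]],
  [[-0.12,-1,0],[0,0,0]],
  [[-0.12,-1,0],[0,0,0]],
])

```text
time: 24.65
tool_pos: [0.5255, -0.0437, 0.0906]
tool_rot: [3.141, -0.001, -0.058]
contact_force: [-0.2, 0.6, -0.6]
opening: 0.022
grip_force: 35.0
```

>>> send_rows([
  [[-0.12,-1,0],[0,0,0]],
  [[-0.12,-1,0],[0,0,0]],
  [[-0.12,-1,0],[0,0,0]],
  [[-0.12,-1,0],[0,0,0]],
  [[-0.12,-1,0],[0,0,0]],
  [[-0.12,-1,0],[0,0,0]],
  [[-0.12,-1,0],[0,0,0]],
  [[-0.12,-1,0],[0,0,0]],
  [[-0.1,-1,0],[0,0,0]],
  [[0,-0.32,0],[0,0,0]],
])

```text
time: 25.9
tool_pos: [0.5123, 0.1908, 0.0904]
tool_rot: [-3.141, -0.001, -0.056]
contact_force: [-0.4, 0.6, -1.2]
opening: 0.0215
grip_force: 35.0
```

>>> send_rows([
  [[0,0,0],[0,0,0]],
  [[0,0,0.6],[0,0,0]],
  [[0,0,0.6],[0,0,0]],
  [[0,0,0.5],[0,0,0]],
  [[0,0,0],[0,0,0]],
  [[0,0,0],[0,0,0]],
  [[0,0,0],[0,0,0]],
  [[0,0,0],[0,0,0]],
  [[0,0,0],[0,0,0]],
  [[0,0,0],[0,0,0]],
])

```text
time: 27.15
tool_pos: [0.5124, 0.1896, 0.0471]
tool_rot: [3.142, -0.0, -0.058]
contact_force: [-0.9, -0.5, -1.0]
opening: 0.0219
grip_force: 35.0
```

```bash
python3 p.py n -36 4.5
```

```text
t 27.15 pos [0.5124 0.1896 0.0471] target [0.5123 0.1903 0.0045] opening 0.0219 grip 34.99967157840729
turn/90deg [ 0.     -0.0002 -0.0005] shift/25mm after turn [-0.009 -0.026  1.704]
```

>>> send_rows([
  [[0,-0.03,0.5],[0,0,0]],
  [[0,0,0.5],[0,0,0]],
  [[0,0,0.3],[0,0,0]],
  [[0,0,0.2],[0,0,0]],
  [[0,0,0.15],[0,0,0]],
  [[0,0,0.05],[0,0,0]],
  [[0,0,0],[0,0,0]],
  [[0,0,0],[0,0,0]],
  [[0,0,0],[0,0,0]],
  [[0,0,0],[0,0,0]],
])

```text
time: 28.4
tool_pos: [0.5125, 0.1903, 0.0046]
tool_rot: [3.142, -0.0, -0.058]
contact_force: [0.1, 0.3, -1.3]
opening: 0.0219
grip_force: 35.0
```

>>> send_rows([
  [[0,0,0],[0,0,0]],
  [[0,0,0],[0,0,0]],
  [[0,0,0],[0,0,0]],
  [[0,0,0],[0,0,0]],
  [[0,0,-0.5],[0,0,0]],
  [[0,0,-1],[0,0,0]],
  [[0,0,-1],[0,0,0]],
  [[0,0,-1],[0,0,0]],
  [[0,0,0],[0,0,-0.024]],
  [[0,0,0],[0,0,-0.024]],
], gripper=0.2)

```text
time: 29.65
tool_pos: [0.5128, 0.1904, 0.0934]
tool_rot: [-3.141, -0.002, 0.019]
contact_force: [0.2, 0.2, 0.1]
opening: 0.0551
grip_force: 0.0
```

```bash
python3 p.py g -36 70
```

```text
t 29.65 pos [0.5128 0.1904 0.0934] target [ 0.5372 -0.2673  0.07  ] opening 0.0551 grip 0.0
turn/90deg [-0.0002 -0.0012  0.0002] shift/25mm after turn [ 0.63  18.324  0.937]
```

>>> send_rows([
  [[0.03,1,0],[0,0,0]],
  [[0.03,1,0],[0,0,0]],
  [[0.03,1,0],[0,0,0]],
  [[0.03,1,0],[0,0,0]],
  [[0.03,1,0],[0,0,0]],
  [[0.03,1,0],[0,0,0]],
  [[0.03,1,0],[0,0,0]],
  [[0.03,1,0],[0,0,0]],
  [[0.03,1,0],[0,0,0]],
  [[0.03,1,0],[0,0,0]],
])

```text
time: 30.9
tool_pos: [0.5246, -0.0604, 0.093]
tool_rot: [3.141, -0.001, 0.018]
contact_force: [-0.6, 0.2, 0.3]
opening: 0.0551
grip_force: 0.0
```

>>> send_rows([
  [[0.04,1,0],[0,0,0]],
  [[0.04,1,0],[0,0,0]],
  [[0.04,1,0],[0,0,0]],
  [[0.04,1,0],[0,0,0]],
  [[0.04,1,0],[0,0,0]],
  [[0.04,1,0],[0,0,0]],
  [[0.04,1,0],[0,0,0]],
  [[0.04,1,0],[0,0,0]],
  [[0,0.32,0],[0,0,0]],
  [[0,0,0],[0,0,0]],
])

```text
time: 32.15
tool_pos: [0.5359, -0.2676, 0.0918]
tool_rot: [-3.141, 0.0, 0.017]
contact_force: [-0.3, 0.3, 0.6]
opening: 0.0551
grip_force: 0.0
```

>>> send_rows([
  [[0,0,0.4],[0,0,0]],
  [[0,0,0.5],[0,0,0]],
  [[0,0,0],[0,0,0]],
  [[0,0,0],[0,0,0]],
  [[0,0,0],[0,0,0]],
  [[0,0,0],[0,0,0]],
  [[0,0,0],[0,0,0]],
  [[0,0,0],[0,0,0]],
  [[0,0,0],[0,0,0]],
  [[0,0,0],[0,0,0]],
])

```text
time: 33.4
tool_pos: [0.5361, -0.2673, 0.0695]
tool_rot: [3.142, 0.0, 0.018]
contact_force: [-0.2, -1.3, -0.3]
opening: 0.0551
grip_force: 0.0
```

```bash
python3 p.py g -36 -1
```

```text
t 33.4 pos [ 0.5361 -0.2673  0.0695] target [ 0.5372 -0.2673 -0.001 ] opening 0.0551 grip 0.0
turn/90deg [ 0.      0.     -0.0006] shift/25mm after turn [ 0.044 -0.     2.82 ]
```

>>> send_rows([
  [[0.04,0,0.6],[0,0,0]],
  [[0,0,0.6],[0,0,0]],
  [[0,0,0.6],[0,0,0]],
  [[0,0,0.4],[0,0,0]],
  [[0,0,0.4],[0,0,0]],
  [[0,0,0.2],[0,0,0]],
  [[0,0,0.02],[0,0,0]],
  [[0,0,0],[0,0,0]],
  [[0,0,0],[0,0,0]],
  [[0,0,0],[0,0,0]],
])

```text
time: 34.65
tool_pos: [0.5372, -0.2674, -0.0006]
tool_rot: [3.141, -0.001, 0.018]
contact_force: [-0.6, 0.7, -0.3]
opening: 0.055
grip_force: 0.0
```

>>> send_rows([
  [[0,0,0],[0,0,0]],
  [[0,0,0],[0,0,0]],
  [[0,0,0],[0,0,0]],
  [[0,0,0],[0,0,0]],
  [[0,0,0],[0,0,0]],
  [[0,0,0],[0,0,0]],
  [[0,0,0],[0,0,0]],
  [[0,0,0],[0,0,0]],
  [[0,0,0],[0,0,0]],
  [[0,0,-0.2],[0,0,0]],
], gripper=-1, force=35)

```text
time: 35.9
tool_pos: [0.5366, -0.2668, 0.0036]
tool_rot: [-3.14, 0.001, 0.018]
contact_force: [0.0, -0.8, -1.4]
opening: 0.0272
grip_force: 35.0
```

```bash
python3 p.py n 36 90
```

```text
t 35.9 pos [ 0.5366 -0.2668  0.0036] target [0.5163 0.2621 0.09  ] opening 0.0272 grip 34.99210818205029
turn/90deg [-0.0007  0.0009  0.0474] shift/25mm after turn [ -2.006 -21.077  -3.455]
```

>>> send_rows([
  [[0,0,-0.6],[0,0,0]],
  [[0,0,-0.9],[0,0,0.012]],
  [[0,0,-0.9],[0,0,0.012]],
  [[0,0,-0.9],[0,0,0.012]],
  [[-0.1,-1,0],[0,0,0.012]],
  [[-0.1,-1,0],[0,0,0]],
  [[-0.1,-1,0],[0,0,0]],
  [[-0.1,-1,0],[0,0,0]],
  [[-0.1,-1,0],[0,0,0]],
  [[-0.1,-1,0],[0,0,0]],
])

```text
time: 37.15
tool_pos: [0.5299, -0.1149, 0.0867]
tool_rot: [-3.141, 0.0, -0.057]
contact_force: [0.2, 0.4, -1.9]
opening: 0.0276
grip_force: 35.0
```

>>> send_rows([
  [[-0.1,-1,0],[0,0,0]],
  [[-0.1,-1,0],[0,0,0]],
  [[-0.1,-1,0],[0,0,0]],
  [[-0.1,-1,0],[0,0,0]],
  [[-0.1,-1,0],[0,0,0]],
  [[-0.1,-1,0],[0,0,0]],
  [[-0.1,-1,0],[0,0,0]],
  [[-0.1,-1,0],[0,0,0]],
  [[-0.1,-1,0],[0,0,0]],
  [[-0.1,-1,0],[0,0,0]],
])

```text
time: 38.4
tool_pos: [0.5189, 0.1359, 0.0867]
tool_rot: [3.141, 0.001, -0.056]
contact_force: [1.8, -0.5, -1.2]
opening: 0.0274
grip_force: 35.0
```

>>> send_rows([
  [[-0.1,-1,0],[0,0,0]],
  [[-0.1,-1,0],[0,0,0]],
  [[-0.1,-1,0],[0,0,0]],
  [[-0.1,-1,0],[0,0,0]],
  [[0,-1,0],[0,0,0]],
  [[0,-0.05,0],[0,0,0]],
  [[0,0,0.4],[0,0,0]],
  [[0,0,0.4],[0,0,0]],
  [[0,0,0],[0,0,0]],
  [[0,0,0],[0,0,0]],
])

```text
time: 39.65
tool_pos: [0.5171, 0.2605, 0.0664]
tool_rot: [3.141, 0.0, -0.058]
contact_force: [-0.0, -0.3, -1.0]
opening: 0.0275
grip_force: 35.0
```

```bash
python3 p.py n 36 0
```

```text
t 39.65 pos [0.5171 0.2605 0.0664] target [0.5163 0.2621 0.    ] opening 0.0275 grip 34.99210501089692
turn/90deg [ 0.0001  0.0001 -0.001 ] shift/25mm after turn [-0.036 -0.064  2.657]
```

>>> send_rows([
  [[-0.04,-0.06,0.4],[0,0,0]],
  [[0,0,0.6],[0,0,0]],
  [[0,0,0.6],[0,0,0]],
  [[0,0,0.4],[0,0,0]],
  [[0,0,0.3],[0,0,0]],
  [[0,0,0.2],[0,0,0]],
  [[0,0,0.15],[0,0,0]],
  [[0,0,0],[0,0,0]],
  [[0,0,0],[0,0,0]],
  [[0,0,0],[0,0,0]],
])

```text
time: 40.9
tool_pos: [0.5163, 0.2625, 0.0005]
tool_rot: [-3.141, -0.001, -0.058]
contact_force: [0.9, -0.0, -0.9]
opening: 0.0274
grip_force: 35.0
```

>>> send_rows([
  [[0,0,0],[0,0,0]],
  [[0,0,0],[0,0,0]],
  [[0,0,0],[0,0,0]],
  [[0,0,0],[0,0,0]],
  [[0,0,-0.5],[0,0,0]],
  [[0,0,-1],[0,0,0]],
  [[0,0,-1],[0,0,0]],
  [[0,0,-1],[0,0,0]],
  [[0,0,0],[0,0,-0.024]],
  [[0,0,0],[0,0,-0.024]],
], gripper=0.2)

```text
time: 42.15
tool_pos: [0.5165, 0.2626, 0.0892]
tool_rot: [-3.141, -0.002, 0.019]
contact_force: [-1.2, -0.5, 0.1]
opening: 0.0554
grip_force: 0.0
```

```bash
python3 p.py g -108 70
```

```text
t 42.15 pos [0.5165 0.2626 0.0892] target [ 0.5385 -0.3393  0.07  ] opening 0.0554 grip 0.0
turn/90deg [-0.0003 -0.0011  0.0002] shift/25mm after turn [ 0.43  24.089  0.768]
```

>>> send_rows([
  [[0.02,1,0],[0,0,0]],
  [[0.02,1,0],[0,0,0]],
  [[0.02,1,0],[0,0,0]],
  [[0.02,1,0],[0,0,0]],
  [[0.02,1,0],[0,0,0]],
  [[0.02,1,0],[0,0,0]],
  [[0.02,1,0],[0,0,0]],
  [[0.02,1,0],[0,0,0]],
  [[0.02,1,0],[0,0,0]],
  [[0.02,1,0],[0,0,0]],
])

```text
time: 43.4
tool_pos: [0.5258, 0.0118, 0.0887]
tool_rot: [3.141, -0.001, 0.018]
contact_force: [0.2, 0.7, 0.6]
opening: 0.0554
grip_force: 0.0
```

>>> send_rows([
  [[0.02,1,0],[0,0,0]],
  [[0.02,1,0],[0,0,0]],
  [[0.02,1,0],[0,0,0]],
  [[0.02,1,0],[0,0,0]],
  [[0.02,1,0],[0,0,0]],
  [[0.02,1,0],[0,0,0]],
  [[0.02,1,0],[0,0,0]],
  [[0.02,1,0],[0,0,0]],
  [[0.02,1,0],[0,0,0]],
  [[0.02,1,0],[0,0,0]],
])

```text
time: 44.65
tool_pos: [0.5352, -0.2383, 0.0886]
tool_rot: [3.141, -0.001, 0.018]
contact_force: [-0.1, 0.4, -1.3]
opening: 0.0551
grip_force: 0.0
```

>>> send_rows([
  [[0.02,1,0],[0,0,0]],
  [[0.02,1,0],[0,0,0]],
  [[0.02,1,0],[0,0,0]],
  [[0,1,0],[0,0,0]],
  [[0,0.08,0],[0,0,0]],
  [[0,0,0],[0,0,0]],
  [[0,0,0.4],[0,0,0]],
  [[0,0,0.4],[0,0,0]],
  [[0,0,0],[0,0,0]],
  [[0,0,0],[0,0,0]],
])

```text
time: 45.9
tool_pos: [0.5384, -0.3391, 0.0677]
tool_rot: [3.142, 0.0, 0.018]
contact_force: [-0.2, 0.5, -0.4]
opening: 0.0551
grip_force: 0.0
```

```bash
python3 p.py g -108 -1
```

```text
t 45.9 pos [ 0.5384 -0.3391  0.0677] target [ 0.5385 -0.3393 -0.001 ] opening 0.0551 grip 0.0
turn/90deg [ 0.      0.     -0.0004] shift/25mm after turn [0.005 0.009 2.749]
```

>>> send_rows([
  [[0,0,0.6],[0,0,0]],
  [[0,0,0.6],[0,0,0]],
  [[0,0,0.6],[0,0,0]],
  [[0,0,0.4],[0,0,0]],
  [[0,0,0.35],[0,0,0]],
  [[0,0,0.2],[0,0,0]],
  [[0,0,0],[0,0,0]],
  [[0,0,0],[0,0,0]],
  [[0,0,0],[0,0,0]],
  [[0,0,0],[0,0,0]],
])

```text
time: 47.15
tool_pos: [0.5384, -0.3393, -0.0006]
tool_rot: [3.141, -0.0, 0.018]
contact_force: [0.8, 0.2, 0.0]
opening: 0.055
grip_force: 0.0
```

>>> send_rows([
  [[0,0,0],[0,0,0]],
  [[0,0,0],[0,0,0]],
  [[0,0,0],[0,0,0]],
  [[0,0,0],[0,0,0]],
  [[0,0,0],[0,0,0]],
  [[0,0,0],[0,0,0]],
  [[0,0,0],[0,0,0]],
  [[0,0,0],[0,0,0]],
  [[0,0,0],[0,0,0]],
  [[0,0,-0.2],[0,0,0]],
], gripper=-1, force=35)

```text
time: 48.4
tool_pos: [0.5378, -0.3387, 0.0036]
tool_rot: [-3.14, 0.001, 0.018]
contact_force: [0.2, 0.2, -1.1]
opening: 0.0277
grip_force: 35.0
```

```bash
python3 p.py n 108 90
```

```text
t 48.4 pos [ 0.5378 -0.3387  0.0036] target [0.5204 0.334  0.09  ] opening 0.0277 grip 34.994481140747666
turn/90deg [-0.0007  0.0008  0.0474] shift/25mm after turn [ -2.219 -26.827  -3.456]
```

>>> send_rows([
  [[0,0,-0.6],[0,0,0]],
  [[0,0,-0.9],[0,0,0.012]],
  [[0,0,-0.9],[0,0,0.012]],
  [[0,0,-0.9],[0,0,0.012]],
  [[-0.08,-1,0],[0,0,0.012]],
  [[-0.08,-1,0],[0,0,0]],
  [[-0.08,-1,0],[0,0,0]],
  [[-0.08,-1,0],[0,0,0]],
  [[-0.08,-1,0],[0,0,0]],
  [[-0.08,-1,0],[0,0,0]],
])

```text
time: 49.65
tool_pos: [0.5344, -0.1871, 0.0866]
tool_rot: [3.142, -0.0, -0.057]
contact_force: [0.4, -0.5, -0.9]
opening: 0.0278
grip_force: 35.0
```

>>> send_rows([
  [[-0.08,-1,0],[0,0,0]],
  [[-0.08,-1,0],[0,0,0]],
  [[-0.08,-1,0],[0,0,0]],
  [[-0.08,-1,0],[0,0,0]],
  [[-0.08,-1,0],[0,0,0]],
  [[-0.08,-1,0],[0,0,0]],
  [[-0.08,-1,0],[0,0,0]],
  [[-0.08,-1,0],[0,0,0]],
  [[-0.08,-1,0],[0,0,0]],
  [[-0.08,-1,0],[0,0,0]],
])

```text
time: 50.9
tool_pos: [0.5285, 0.0635, 0.0866]
tool_rot: [3.141, -0.0, -0.057]
contact_force: [0.6, -0.1, -0.1]
opening: 0.0273
grip_force: 35.0
```

>>> send_rows([
  [[-0.09,-1,0],[0,0,0]],
  [[-0.09,-1,0],[0,0,0]],
  [[-0.09,-1,0],[0,0,0]],
  [[-0.09,-1,0],[0,0,0]],
  [[-0.09,-1,0],[0,0,0]],
  [[-0.09,-1,0],[0,0,0]],
  [[-0.09,-1,0],[0,0,0]],
  [[-0.09,-1,0],[0,0,0]],
  [[-0.09,-1,0],[0,0,0]],
  [[-0.09,-1,0],[0,0,0]],
])

```text
time: 52.15
tool_pos: [0.52, 0.3143, 0.0865]
tool_rot: [3.141, 0.0, -0.057]
contact_force: [-0.7, -0.0, -0.5]
opening: 0.0274
grip_force: 35.0
```

>>> send_rows([
  [[0,-0.83,0],[0,0,0]],
  [[0,0,0],[0,0,0]],
  [[0,0,0.4],[0,0,0]],
  [[0,0,0.4],[0,0,0]],
  [[0,0,0],[0,0,0]],
  [[0,0,0],[0,0,0]],
  [[0,0,0],[0,0,0]],
  [[0,0,0],[0,0,0]],
  [[0,0,0],[0,0,0]],
  [[0,0,0],[0,0,0]],
])

```text
time: 53.4
tool_pos: [0.522, 0.3336, 0.0666]
tool_rot: [3.142, -0.0, -0.058]
contact_force: [0.1, -0.4, -0.7]
opening: 0.0271
grip_force: 35.0
```

```bash
python3 p.py n 108 0
```

```text
t 53.4 pos [0.522  0.3336 0.0666] target [0.5204 0.334  0.    ] opening 0.0271 grip 34.994488530792296
turn/90deg [ 0.     -0.0001 -0.0005] shift/25mm after turn [-0.065 -0.014  2.663]
```

>>> send_rows([
  [[-0.06,-0.01,0.4],[0,0,0]],
  [[0,0,0.6],[0,0,0]],
  [[0,0,0.6],[0,0,0]],
  [[0,0,0.4],[0,0,0]],
  [[0,0,0.3],[0,0,0]],
  [[0,0,0.2],[0,0,0]],
  [[0,0,0.15],[0,0,0]],
  [[0,0,0],[0,0,0]],
  [[0,0,0],[0,0,0]],
  [[0,0,0],[0,0,0]],
])

```text
time: 54.65
tool_pos: [0.5207, 0.334, 0.0006]
tool_rot: [-3.141, -0.001, -0.058]
contact_force: [0.1, 0.5, -0.7]
opening: 0.0278
grip_force: 35.0
```

>>> send_rows([
  [[0,0,0],[0,0,0]],
  [[0,0,0],[0,0,0]],
  [[0,0,0],[0,0,0]],
  [[0,0,0],[0,0,0]],
  [[0,0,-0.5],[0,0,0]],
  [[0,0,-1],[0,0,0]],
  [[0,0,-1],[0,0,0]],
  [[0,0,-1],[0,0,0]],
  [[0,0,-1],[0,0,0]],
  [[0,0,-1],[0,0,0]],
], gripper=0.2)

```text
time: 55.9
tool_pos: [0.5206, 0.3339, 0.1396]
tool_rot: [-3.141, -0.001, -0.058]
contact_force: [0.5, -0.3, 0.8]
opening: 0.055
grip_force: 0.0
```

>>> send_rows([
  [[0,1,0],[0,0,0]],
  [[0,1,0],[0,0,0]],
  [[0,1,0],[0,0,0]],
  [[0,1,0],[0,0,0]],
  [[0,1,0],[0,0,0]],
  [[0,1,0],[0,0,0]],
  [[0,1,0],[0,0,0]],
  [[0,1,0],[0,0,0]],
  [[0,1,0],[0,0,0]],
  [[0,1,0],[0,0,0]],
])

```text
time: 57.15
tool_pos: [0.5063, 0.0835, 0.1388]
tool_rot: [3.142, -0.001, -0.058]
contact_force: [0.4, 0.3, 0.1]
opening: 0.0551
grip_force: 0.0
```

>>> send_rows([
  [[0,1,0],[0,0,0]],
  [[0,1,0],[0,0,0]],
  [[0,1,0],[0,0,0]],
  [[0,1,0],[0,0,0]],
  [[0,1,0],[0,0,0]],
  [[0,1,0],[0,0,0]],
  [[0,1,0],[0,0,0]],
  [[0,1,0],[0,0,0]],
  [[0,0,0],[0,0,0]],
  [[0,0,0],[0,0,0]],
])

```text
time: 58.4
tool_pos: [0.4946, -0.1149, 0.1382]
tool_rot: [-3.141, -0.0, -0.058]
contact_force: [-0.5, 0.1, -0.1]
opening: 0.0552
grip_force: 0.0
```

```bash
python3 - <<'E'
from h import *
s=robot.observe(); print(s["time"],s["tool_pos"])
c=cal("side"); im,D=read_camera("side"); cv2.imwrite("pics/end.png",im); P=cloud(c,D)
C=np.array([.5143,.2262]); a=-.0567; xr=np.array([np.cos(a),np.sin(a)]); yr=np.array([-np.sin(a),np.cos(a)])
q=P[...,:2]-C; u=q@xr; v=q@yr; Z=P[...,2]
for n,b,zl in(("dib",-.108,.05),("lev",-.036,.066),("yel",.036,.05),("blk",.108,.05)):
    m=(D>0)&(abs(v-b)<.03)&(abs(u)<.2)&(Z>.038)&(Z<.08)
    m2=m&(Z>zl); print(n,"u",np.percentile(u[m2],[1,99]).round(4),"all u",np.percentile(u[m],[1,99]).round(4))
    for sx in(-.05,-.02,0,.02,.08):
        k=m&(abs(u-sx)<.008)
        if k.sum()>5:
            zt=np.percentile(Z[k],95); kk=k&(Z>zt-.003); print("   ",sx,v[kk].mean().round(4),zt.round(4))
E
```

```text
58.4 [ 0.49464689 -0.11488692  0.13822803]
dib u [-0.0611  0.1105] all u [-0.0603  0.1219]
    -0.05 -0.1067 0.0641
    -0.02 -0.1061 0.0637
    0 -0.106 0.0608
    0.02 -0.1061 0.0621
    0.08 -0.106 0.062
lev u [-0.1161  0.1167] all u [-0.1159  0.1179]
    -0.05 -0.0362 0.0718
    -0.02 -0.0359 0.072
    0 -0.0357 0.072
    0.02 -0.0357 0.0719
    0.08 -0.0355 0.072
yel u [-0.0464  0.1345] all u [-0.0465  0.1389]
    -0.05 0.0356 0.0561
    -0.02 0.0357 0.0585
    0 0.0359 0.0579
    0.02 0.0359 0.0575
    0.08 0.0366 0.0508
blk u [-0.0456  0.0444] all u [-0.0452  0.1139]
    -0.05 0.1043 0.0574
    -0.02 0.107 0.0586
    0 0.1068 0.0577
    0.02 0.1064 0.0578
    0.08 0.1071 0.0499
```

View pics/end.png

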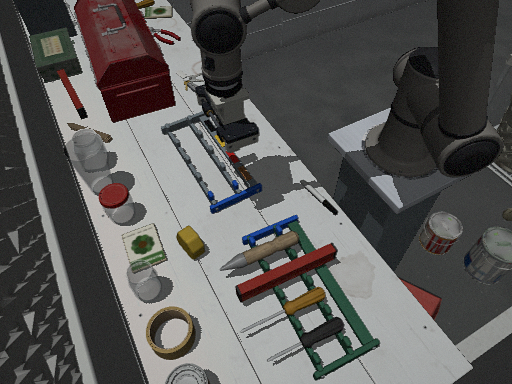

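All four tools lie square in the green rack within about 2 mm of the bay middles. From the blue end they are dibber (262,252), level (287,272), yellow (290,308) and black (308,340). The gripper is clear, so I'm handing in.

```bash
python3 -c "
from cell import robot; print(robot.hand_in())"
```

```text
the job is handed in; nothing more can be done
None
```

All four tools are in the green rack in the right order from the blue end (dibber, level, yellow, black), each measured within about 2 mm of its bay's middle, and the job is handed in at about 58 s; the hand-in call returned no verdict.

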